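Turn the carving board over against the recipe stand

TASK

The small wooden board lies plain face up. Push it across the worktop against the sloping front of the steel recipe stand until it rides up and leans there, then tip it back over and lay it flat on the worktop in front of the stand with its grooved face up. Leave the mug, the spice jar, the tin and the bottle opener where they stand.

Things in the scene. Friction and masses are not known exactly. Their poses are not given: they have to be found in the camera images.
- board: wooden carving board, a slab 150 (its x) by 120 (its y) by 18 mm (its z), 0.25 to 0.5 kg, loose; origin in its middle; its +x and -x edges are rounded half-round. The +z face is plain; the -z face has a juice groove 20 mm in from the edge. It starts flat, +z up, +x edge towards the stand, up to 15 degrees askew. Too wide to grasp flat; when it leans, its upper edge can be pinched across the 18 mm.
- stand: sheet-steel recipe stand fixed to the worktop. Its smooth front plate, 160 mm wide along its y, rises at 64 degrees from the worktop, leaning back to its +x; no lip at the foot. Origin on the worktop, middle of the plate's foot line; x points level into the stand, z up; the board lies on the -x side. Rear prop and foot plate end 100 mm behind the origin.
- mug: white mug with a handle, 93 mm high, stands upright left of the work; origin at the middle of its underside; bystander
- jar: spice jar with black cap, 41 mm across, 90 mm high, upright behind the work; origin at the middle of its underside; bystander
- tin: food tin, 58 mm across, 72 mm high, upright behind the work; origin at the middle of its underside; bystander
- opener: bottle opener with yellow handle, 174 mm long, lying flat right of the stand; origin at the middle of its underside; bystander
- stand_top (a point): middle of the top edge of the stand's sloping front, 90 mm above the worktop, 44 mm behind the foot line. A board pushed level and low by its -x edge slides up the slope (under 20 N), stops flush with it, its lower edge at the foot line, and stays leaning when let go; its upper edge then stands 45 mm above this edge.

How it is judged:
On the way:
1. the board has been pushed up the stand: it leans on the slope, standing at 40 degrees or steeper, plain face still to the front (angle between board's own z axis and vertical between 0.7 and 1.5 rad and contact force between board and stand above 0.2 N), for 0.2 s.
At the end, for the whole second after the job is handed in: the board lies still and flat on the worktop (within about 5 degrees, nothing under it), grooved face up, in front of the stand: its middle 50 to 350 mm before the foot line and within 150 mm sideways of the stand's middle (angle between board's own z axis and vertical above 3.05 rad and height (world z) of board between 0.004 and 0.014 m and x of board in the frame of stand between -0.35 and -0.05 m and y of board in the frame of stand between -0.15 and 0.15 m and linear speed of board below 0.02 m/s and angular speed of board below 0.1 rad/s); the robot touches nothing.
It fails at once if the mug, spice jar, tin or opener is moved by more than 40 mm (distance of any of mug, jar, tin, opener from where it was at the start of the episode above 0.04 m).
It also fails if it takes over 69 s, if anything falls off the work surface, if the arm or the gripper's body presses on something with over 40 N, if the wrist force passes 120 N, or if a joint passes its speed limit or range.

ROBOT

A 6-joint arm with a two-finger parallel gripper is mounted at the origin on a cart in front of the work surface, level with it; the furniture and walls round the work are solid. World frame = base frame: x ahead of the robot, y to its left, z up, the work surface at z = 0. Lengths are in m, angles in rad, forces in N, time in s.
With the tool pointing down it reaches from about 0.375 to 0.825 m from the base axis. Payload 5.5 kg.
Tool frame: the origin (TCP) lies at the very end of the fingers, on their centre line; the grasp point (between the pads) lies r.grip_point_offset behind it (r.grip_point_offset is the distance from the TCP to the grasp point, in m); z points along the fingers, y is the line along which they close (so a half turn about z gives the same grasp; the last joint's range is limited). The gripper opens to 85 mm and grips with 20 to 120 N. Pads are 22 mm wide; open, the fingers measure 114 mm over their backs; the gripper's body (76 mm by 85 mm) begins 54 mm behind the grasp point. The pads swing forward as they close: fully open they stand 13 mm farther back than shut.
Start: joints at [-1.22, 0.314, -0.047, 1.21, 0, 1.571], TCP at [0.206, -0.563, 0.231] pointing down, gripper open.
Joint ranges: [-2.67, 2.67], [-0.69, 1.73], [-1.03, 1.25], [-2.08, 2.16], [-1.42, 1.45], [-3.14, 3.14]. Speed limits (rad/s): [2.39, 2.39, 3.01, 3.14, 3.14, 3.14].

INTERFACE

Orientations are given as a unit quaternion [w, x, y, z].
In Python, from plant import r gives the robot as it stands.
- The arm moves only by the shell command python3 -m inch 'ROWS' [FORCE]. ROWS is JSON, a list of rows, each a list of 5 numbers: the closure in counts, from 0 (fully open) to 255 (shut), then the shift along the world's x, y, z in cm, then the turn about the world's z in rad. In form: [[fingers, dx, dy, dz, roll], ...]. A call has 1 to 20 rows; each row is the pose to reach, as a shift and turn from the pose commanded when the call began; what a row does not reach only later rows make up. A row lasts 1/10 s, in which the tool goes at most 50 mm and 8.59 degrees, less where a joint would pass 70% of its speed; a pose out of reach is approached as far as the arm can. A call with a gripper value outside its range is refused whole. The fingers move at their own pace and stop on an object; FORCE is the grip in N (left out, the last holds). Time passes only in rows, so rows that repeat a pose let the fingers close. It gives the time, the measured TCP pose, the force, the opening and the grip force at its end, in the units of the state.
- r.sense(): the state, without advancing time (a new reading comes with each control period).
- r.snapshot(name): name is "scene" or "top" or "wrist"; returns a dict with "frame" (420x560x3 uint8, blue, green, red), "camera_matrix" (3x3 intrinsics, pixels), "eye" and "orientation" of the camera in the world; the wrist camera has in their place "hand_eye" (4x4, takes a point from camera to tool coordinates, whose origin is the TCP and whose axes are the flange's). Camera axes: x right, y down, z forward; pixel columns grow to the right and rows downward; lengths in m; the calibration is good to about 2 mm. The wrist camera is an equidistant fisheye: a pixel r from the principal point sees the ray r / f radians off the axis. A picture is of the moment at which its call begins: read the wrist's pose just before it. There is no depth.
- r.hand_in(): hands the job in; it is judged then, once.
The state is a dict: "clock": time; "qpos": joint angles; "dq": joint speeds; "joint_efforts": joint torques, N m; "tcp_pos": TCP position; "eef_rot": TCP orientation; "wrist_force": force on the tool from outside, world axes, zero at the start; "moment": the same for the moment, N m; "finger_gap": finger opening in m; "finger_force": force on a finger pad.
Only numpy, scipy, OpenCV 4.12 (cv2) and the standard library are available. Lean on these libraries where they do the work, as an engineer would, in place of code of your own. Each camera call takes 0.05 s, during which the arm holds its last target. There are 200 camera calls.

## Working session

There is one attempt and no reset: what is moved stays moved. The work goes in short steps, Python scripts to look and compute and a shell command to move; the robot and the scene stay as the last step left them, time stands still between calls to the robot, and variables do not carry over. Pictures are saved under pics/ and viewed, at most 10 in all, crops included, and the job is handed in when it is done.

```bash
mkdir -p pics; ls; python3 - <<'E'
from plant import r
import cv2,numpy as np,pickle
d={}
for n in("scene","top"):
    s=r.snapshot(n);d[n]=s;cv2.imwrite(f"pics/{n}0.png",s["frame"]);print(n,s["camera_matrix"],s["eye"],s["orientation"])
pickle.dump(d,open("d0.pkl","wb"))
print(r.sense(),r.grip_point_offset)
a=np.hstack([d["scene"]["frame"],d["top"]["frame"]]);
E
```

```text
pics
scene [[408.4610678    0.         280.1941361 ]
 [  0.         408.4610678  204.77602835]
 [  0.           0.           1.        ]] [-0.02634664  0.51716183  0.99618874] [ 0.1470495  -0.37072657  0.86055007 -0.31684669]
top [[442.95842598   0.         276.27321003]
 [  0.         442.95842598 210.46156229]
 [  0.           0.           1.        ]] [ 0.30657687 -0.01948463  1.50000034] [ 0.05794946 -0.70381357  0.70457007 -0.06978071]
{'clock': 0.1, 'qpos': array([-1.22001274e+00,  3.14164071e-01, -4.79550129e-02,  1.21019525e+00,
       -4.21716015e-05,  1.57080982e+00]), 'dq': array([ 0.00032972, -0.00132253,  0.00216   ,  0.00063542,  0.00017896,
        0.00077272]), 'joint_efforts': array([-7.36176771e-04, -5.40769029e+01,  3.40540552e+01,  1.12125435e-02,
       -6.60894511e-05, -8.45751714e-06]), 'tcp_pos': array([ 0.20599329, -0.56299187,  0.23052608]), 'eef_rot': array([-7.43677417e-04,  9.84659140e-01,  1.74487254e-01, -1.53208602e-04]), 'wrist_force': array([ 0.1206849 , -0.30518833, -0.26751176]), 'moment': array([-0.00119042, -0.04953327,  0.02469209]), 'finger_force': 0.0, 'finger_gap': 0.08557416756155639} 0.0187
```

View pics/scene0.png

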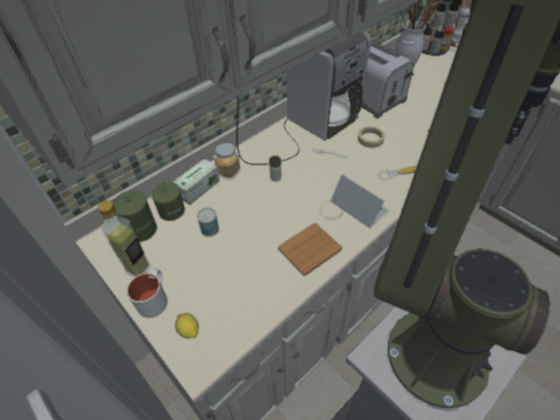

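View pics/top0.png

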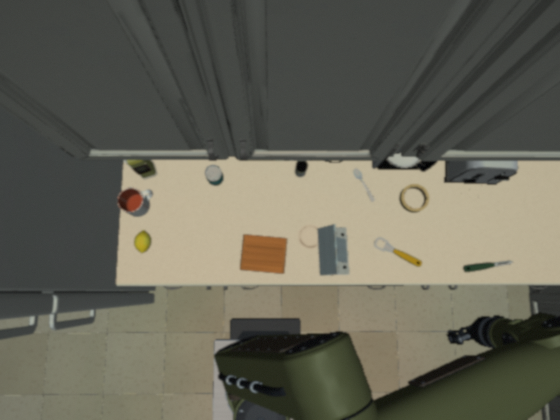

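The board lies at about (264,254) in the top view, left of the stand with its slope around (327,250). The stand's +x points right in the image, towards world -y. Next I'll measure both.

```bash
cat > h.py <<'E'
import numpy as np,cv2
from scipy.spatial.transform import Rotation as R
def ray(s,p):
    q=np.asarray(s["orientation"]);M=R.from_quat([q[1],q[2],q[3],q[0]]).as_matrix()
    K=np.asarray(s["camera_matrix"]);d=np.linalg.inv(K)@np.array([p[0],p[1],1.]);return np.asarray(s["eye"]),M@d
def plane(s,p,z):
    e,d=ray(s,p);return e+d*(z-e[2])/d[2]
def two(s1,p1,s2,p2):
    (a,u),(b,v)=ray(s1,p1),ray(s2,p2);t=np.linalg.lstsq(np.c_[u,-v],b-a,rcond=None)[0]
    x,y=a+u*t[0],b+v*t[1];return (x+y)/2,np.linalg.norm(x-y)
def board(s,roi):
    x0,y0,x1,y1=roi;f=s["frame"][y0:y1,x0:x1];h=cv2.cvtColor(f,cv2.COLOR_BGR2HSV)
    m=cv2.inRange(h,(3,110,60),(18,255,255));c=max(cv2.findContours(m,0,1)[0],key=cv2.contourArea)
    return c[:,0]+[x0,y0]
E
python3 - <<'E'
import pickle,cv2,numpy as np
from h import *
np.set_printoptions(precision=4,suppress=True)
d=pickle.load(open("d0.pkl","rb"));T,S=d["top"],d["scene"]
for s,roi in((T,(220,220,300,285)),(S,(265,215,355,280))):
    c=board(s,roi);print(cv2.contourArea(c))
    P=np.array([plane(s,p,.018)[:2] for p in c]);b=cv2.minAreaRect((P*1000).astype(np.float32));print(b,cv2.boxPoints(b))
a=cv2.resize(T["frame"][210:290,290:440],None,fx=5,fy=5,interpolation=2)
b=cv2.resize(S["frame"][165:245,310:420],None,fx=5,fy=5,interpolation=2)
cv2.imwrite("pics/a.png",np.vstack([a[:, :750]])[:400]);cv2.imwrite("pics/b.png",b)
E
```

```text
1427.0
((431.64947509765625, -0.6836166381835938), (143.72735595703125, 116.56884765625), 84.74343872070312) [[367.0263 -66.9053]
 [483.1049 -77.5848]
 [496.2726  65.5381]
 [380.194   76.2176]]
1545.5
((426.8105163574219, 3.0907211303710938), (141.10220336914062, 117.15690612792969), 84.602294921875) [[361.8552 -61.6372]
 [478.4926 -72.6579]
 [491.7658  67.8186]
 [375.1284  78.8394]]
```

View pics/a.png

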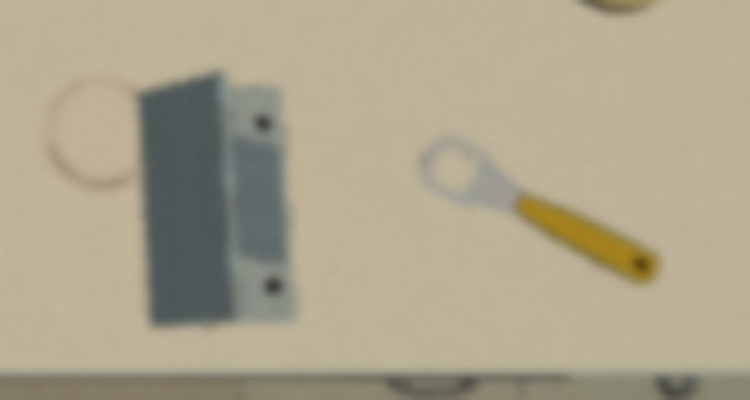

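View pics/b.png

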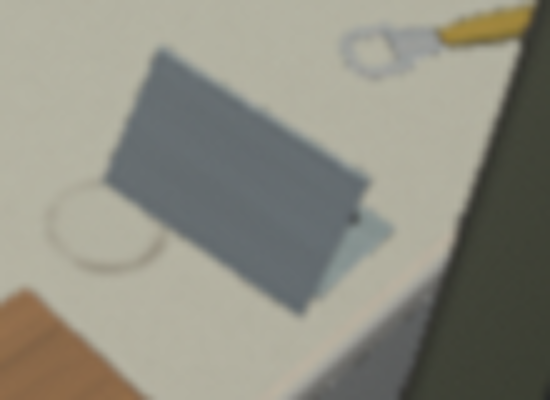

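The top crop shows the foot line from (138,93) to (153,325) and the top edge from (221,72) to (234,320). In the scene crop the foot line runs (105,180)-(303,315) and the top edge (162,48)-(371,182).

```bash
python3 - <<'E'
import pickle
from h import *
np.set_printoptions(precision=4,suppress=True)
d=pickle.load(open("d0.pkl","rb"));T,S=d["top"],d["scene"]
A=np.array([(138,93),(153,325),(221,72),(234,320)])/5+[290,210]-.4
B=np.array([(105,180),(303,315),(162,48),(371,182)])/5+[310,165]-.4
X=[]
for a,b in zip(A,B):
    x,e=two(T,a,S,b);X.append(x);print(x,e,plane(T,a,0),plane(S,b,0))
f=(X[0]+X[1])/2;v=X[0]-X[1];yaw=np.arctan2(v[1],v[0]);print(f,yaw,"stand x dir",[np.sin(yaw),-np.cos(yaw)],(X[2]+X[3])/2)
E
```

```text
[ 0.5174 -0.186   0.0013] 0.003982042819850629 [ 0.5193 -0.185   0.    ] [ 0.5164 -0.1879 -0.    ]
[ 0.3602 -0.1933 -0.0013] 0.004046890071090559 [ 0.3619 -0.1921  0.    ] [ 0.358  -0.1934  0.    ]
[ 0.5185 -0.2299  0.0904] 0.003826498796755767 [ 0.5338 -0.2423  0.    ] [ 0.5711 -0.3056  0.    ]
[ 0.3598 -0.2341  0.0902] 0.004232469437217734 [ 0.3652 -0.2467  0.    ] [ 0.3963 -0.3102  0.    ]
[ 0.4388 -0.1896 -0.    ] 0.0463398036124947 stand x dir [np.float64(0.04632322055194192), np.float64(-0.9989265034213959)] [ 0.4391 -0.232   0.0903]
```

```bash
python3 -m inch '[[110,8,7,0,0.15],[110,16,14,0,0.3],[110,24,20,0,0.45],[110,24,25,0,0.6],[110,24,30,0,0.75],[110,24,35,0,0.9],[110,23,40,0,1.05],[110,23,45,0,1.2],[110,23,50,0,1.27],[110,22,55,0,1.27],[110,22,60,0,1.27],[110,22,65,0,1.27],[110,22,69,0,1.27],[110,22,69,0,1.27],[110,22,69,0,1.27],[110,22,69,0,1.27],[110,22,69,0,1.27],[110,22,69,0,1.27],[110,22,69,0,1.27],[110,22,69,0,1.27]]'
python3 -c "
from plant import r;print(r.sense()['qpos'])"
```

```text
clock: 2.1
tcp_pos: [0.4262, 0.1254, 0.2312]
eef_rot: [0.0, 0.69, 0.724, -0.0]
wrist_force: [-0.6, -0.3, -0.2]
finger_gap: 0.0482
finger_force: 0.0
[ 2.86259838e-01  2.07559469e-02 -3.97953060e-01  1.15234765e+00
 -1.98425838e-04  1.80913534e+00]
```

```bash
python3 -m inch '[[110,0,0,-5,0],[110,0,0,-10,0],[110,0,0,-15,0],[110,0,0,-19,0],[110,0,0,-21,0],[110,0,0,-22.5,0],[110,0,0,-22.7,0],[110,0,0,-22.7,0],[110,0,0,-22.7,0]]'
python3 - <<'E'
from plant import r
import cv2
s=r.snapshot("scene");cv2.imwrite("pics/c.png",s["frame"][120:320,180:460].repeat(2,0).repeat(2,1))
E
```

```text
clock: 3.0
tcp_pos: [0.4272, 0.1264, 0.0053]
eef_rot: [0.0, 0.69, 0.724, 0.001]
wrist_force: [0.2, -0.1, 0.1]
finger_gap: 0.0485
finger_force: 0.0
```

View pics/c.png

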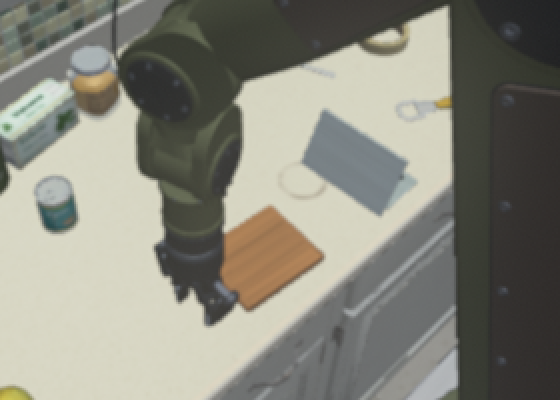

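The gripper is behind the board's -x edge at about (225,300). Now I'll push.

```bash
python3 -m inch '[[110,0,-1,-0.3,0],[110,0.1,-2.5,-0.3,0],[110,0.2,-4,-0.3,0],[110,0.2,-5,-0.3,0],[110,0.3,-6,-0.3,0],[110,0.3,-7,-0.3,0],[110,0.4,-8,-0.3,0],[110,0.4,-9,-0.3,0],[110,0.5,-10,-0.3,0],[110,0.5,-11,-0.3,0],[110,0.5,-12,-0.3,0],[110,0.6,-13,-0.3,0],[110,0.6,-14,-0.3,0],[110,0.6,-14,-0.3,0]]'
python3 -m inch '[[110,0,-1,0,0],[110,0.1,-2,0,0],[110,0.1,-3,0,0],[110,0.2,-4,0,0],[110,0.2,-5,0,0],[110,0.3,-6,0,0],[110,0.3,-7,0,0],[110,0.4,-8,0,0],[110,0.4,-8,0,0]]'
```

```text
clock: 4.45
tcp_pos: [0.4322, -0.0148, 0.0013]
eef_rot: [0.0, 0.69, 0.724, -0.0]
wrist_force: [0.3, 0.3, 0.0]
finger_gap: 0.0485
finger_force: 0.0
clock: 5.35
tcp_pos: [0.4366, -0.0951, 0.0014]
eef_rot: [0.001, 0.69, 0.724, -0.0]
wrist_force: [1.1, -0.3, -0.2]
finger_gap: 0.0483
finger_force: 0.0
```

```bash
python3 - <<'E'
from plant import r
import cv2,numpy as np
s=r.snapshot("scene");t=r.snapshot("top")
a=s["frame"][150:280,260:450].repeat(3,0).repeat(3,1)
b=t["frame"][190:300,250:400].repeat(3,0).repeat(3,1)
cv2.imwrite("pics/d.png",a)
b2=np.zeros((390,450,3),np.uint8);b2[:330]=b
cv2.imwrite("pics/d.png",cv2.resize(np.hstack([a,b2]),(800,306)))
E
```

```text
(no output)
```

View pics/d.png

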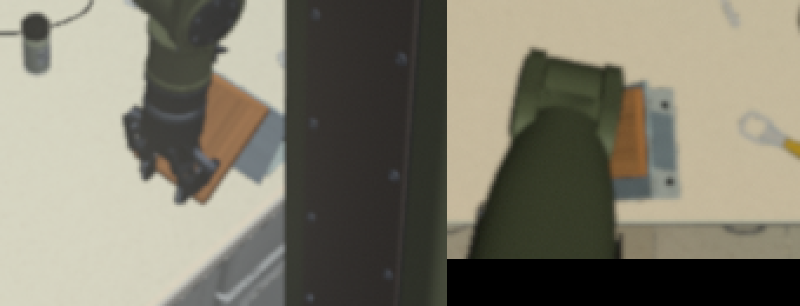

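The board is riding up the slope and is nearly square to it, sitting about 1 cm towards world +x. I'll keep pushing.

```bash
python3 -m inch '[[110,0,-1,0,0],[110,0.1,-2,0,0],[110,0.1,-3,0,0],[110,0.2,-4,0,0],[110,0.2,-5,0,0],[110,0.2,-5.5,0,0],[110,0.2,-5.5,0,0]]'
python3 -m inch '[[110,0,-0.4,0,0],[110,0,-0.8,0,0],[110,0,-0.8,0,0]]'
```

```text
clock: 6.15
tcp_pos: [0.4383, -0.1495, 0.0013]
eef_rot: [0.0, 0.69, 0.724, -0.0]
wrist_force: [-0.5, 0.7, -0.2]
finger_gap: 0.0484
finger_force: 0.2
clock: 6.45
tcp_pos: [0.4382, -0.1568, 0.0013]
eef_rot: [0.0, 0.689, 0.725, -0.0]
wrist_force: [-0.3, 0.1, -1.0]
finger_gap: 0.049
finger_force: 0.2
```

```bash
python3 -m inch '[[110,0,-0.3,0,0],[110,0,-0.5,0,0],[110,0,-0.5,0,0]]'
python3 -m inch '[[110,0,-0.3,0,0],[110,0,-0.4,0,0],[110,0,-0.4,0,0]]'
python3 - <<'E'
from plant import r
import cv2,numpy as np
s=r.snapshot("scene");t=r.snapshot("top")
a=s["frame"][150:280,260:450].repeat(3,0).repeat(3,1)
b=t["frame"][190:300,250:400].repeat(3,0).repeat(3,1)
b2=np.zeros((390,450,3),np.uint8);b2[:330]=b
cv2.imwrite("pics/e.png",cv2.resize(np.hstack([a,b2]),(800,306)))
E
```

```text
clock: 6.75
tcp_pos: [0.4382, -0.1611, 0.0013]
eef_rot: [-0.0, 0.689, 0.725, 0.001]
wrist_force: [-0.1, 4.0, -0.4]
finger_gap: 0.0486
finger_force: 1.8
clock: 7.05
tcp_pos: [0.4381, -0.1614, 0.0012]
eef_rot: [-0.003, 0.689, 0.725, 0.004]
wrist_force: [1.1, 16.2, 5.2]
finger_gap: 0.0485
finger_force: 8.0
```

View pics/e.png

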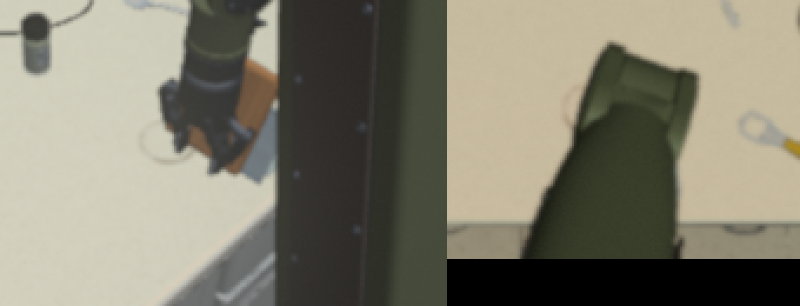

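The board is flush against the slope, and the push stalled with 16 N at y = -0.161. I'll back off, rise, turn and hover over the upper edge.

```bash
python3 -m inch '[[110,0,1,0,0],[110,0,4,0,0],[110,0,8,0,0],[110,0,9,4,0],[110,0,9,9,0],[110,0,9,14,-0.15],[110,0,9,19,-0.3],[0,0,9,24,-0.45],[0,0,8,27,-0.6],[0,0,6,27,-0.75],[0,0,4,27,-0.9],[0,0,1,27,-1.05],[0,0,-2,27,-1.2],[0,0,-5,27,-1.35],[0,0,-8,27,-1.5],[0,0,-8,27,-1.57],[0,0,-8,27,-1.57],[0,0,-8,27,-1.57],[0,0,-8,27,-1.57]]'
python3 - <<'E'
from plant import r
import cv2,pickle
st=r.sense();w=r.snapshot("wrist");s=r.snapshot("scene")
pickle.dump((st,w,s),open("w.pkl","wb"));print(w["camera_matrix"],w["hand_eye"],st["tcp_pos"],st["eef_rot"],st["qpos"])
cv2.imwrite("pics/w.png",w["frame"])
E
```

```text
clock: 9.05
tcp_pos: [0.4382, -0.2451, 0.2714]
eef_rot: [0.0, 1.0, 0.026, -0.0]
wrist_force: [-0.4, 1.4, -0.7]
finger_gap: 0.0857
finger_force: 0.0
[[325.1922621    0.         277.96757257]
 [  0.         325.1922621  211.93874776]
 [  0.           0.           1.        ]] [[-7.64442932e-05 -9.50113118e-01 -3.11905526e-01  8.00936090e-02]
 [ 9.99999996e-01 -6.04632627e-05 -6.09073973e-05 -8.45716964e-05]
 [ 3.90100914e-05 -3.11905530e-01  9.50113119e-01 -1.43539712e-01]
 [ 0.00000000e+00  0.00000000e+00  0.00000000e+00  1.00000000e+00]] [ 0.43818727 -0.24508791  0.27137546] [ 2.43450306e-04  9.99650644e-01  2.64297051e-02 -4.34225491e-05] [-5.09667148e-01  1.14780765e-01 -2.04779385e-01  1.25106214e+00
 -4.62951366e-04  2.57905990e+00]
```

View pics/w.png

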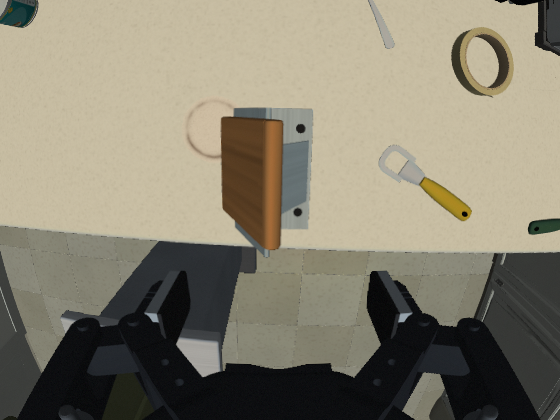

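The wrist view shows the board leaning on the stand. Its upper edge is a strip between columns 266 and 282, with ends near (274,120) and (274,247).

```bash
cat >> h.py <<'E'
def wray(st,w,p):
    K=np.asarray(w["camera_matrix"]);d=(np.array(p,float)-K[:2,2])/K[0,0];t=np.hypot(*d)
    v=np.array([*(d/t*np.sin(t)),np.cos(t)]);q=st["eef_rot"];M=R.from_quat([q[1],q[2],q[3],q[0]]).as_matrix()
    H=np.asarray(w["hand_eye"]);return np.array(st["tcp_pos"])+M@H[:3,3],M@H[:3,:3]@v
def wplane(st,w,p,z):
    e,d=wray(st,w,p);return e+d*(z-e[2])/d[2]
E
python3 - <<'E'
import pickle
from h import *
np.set_printoptions(precision=4,suppress=True)
st,w,s=pickle.load(open("w.pkl","rb"))
for p in [(266,120),(282,122),(266,245),(281,247),(275,120),(274,247)]: print(p,wplane(st,w,p,.132))
for p in [(235,110),(312,109),(312,229),(222,118),(223,212)]:print(p,wplane(st,w,p,0))
E
```

```text
(266, 120) [ 0.5079 -0.2311  0.132 ]
(282, 122) [ 0.5069 -0.2449  0.132 ]
(266, 245) [ 0.3918 -0.2361  0.132 ]
(281, 247) [ 0.3904 -0.2505  0.132 ]
(275, 120) [ 0.5083 -0.2388  0.132 ]
(274, 247) [ 0.3901 -0.2438  0.132 ]
(235, 110) [ 0.5145 -0.1868  0.    ]
(312, 109) [ 0.5206 -0.2837  0.    ]
(312, 229) [ 0.36  -0.296  0.   ]
(222, 118) [ 0.5038 -0.1704  0.    ]
(223, 212) [ 0.3781 -0.1737  0.    ]
```

```bash
python3 -m inch '[[0,1,0.8,-3,0],[0,1,0.8,-8,0],[0,1,0.8,-12,0],[0,1,0.8,-15,0],[0,1,0.8,-17,0],[0,1,0.8,-17.4,0],[0,1,0.8,-17.4,0],[110,1,0.8,-17.4,0],[110,1,0.8,-17.4,0],[110,1,0.8,-17.4,0],[110,1,0.8,-17.4,0],[110,1,0.8,-17.4,0]]' 20
```

```text
clock: 10.35
tcp_pos: [0.4484, -0.2376, 0.0977]
eef_rot: [0.0, 1.0, 0.025, 0.0]
wrist_force: [0.5, 0.4, -0.1]
finger_gap: 0.0485
finger_force: 0.0
```

```bash
python3 -m inch '[[110,0,1,0,0],[110,-0.1,2,0,0],[110,-0.1,3,0,0],[110,-0.2,4,0,0],[110,-0.2,5,0,0],[110,-0.3,6,0,0],[110,-0.3,7,0,0],[110,-0.3,7.5,0,0],[110,-0.3,7.5,0,0],[110,-0.3,7.5,0,0]]'
python3 - <<'E'
from plant import r
import cv2,numpy as np
w=r.snapshot("wrist");s=r.snapshot("scene")
cv2.imwrite("pics/f.png",np.hstack([w["frame"][100:400,100:460],s["frame"][100:300,200:440].repeat(2,0).repeat(2,1)[:300,:440]]))
E
```

```text
clock: 11.35
tcp_pos: [0.4453, -0.1624, 0.0973]
eef_rot: [-0.0, 1.0, 0.026, 0.0]
wrist_force: [0.2, 0.5, -0.3]
finger_gap: 0.048
finger_force: 0.1
```

View pics/f.png

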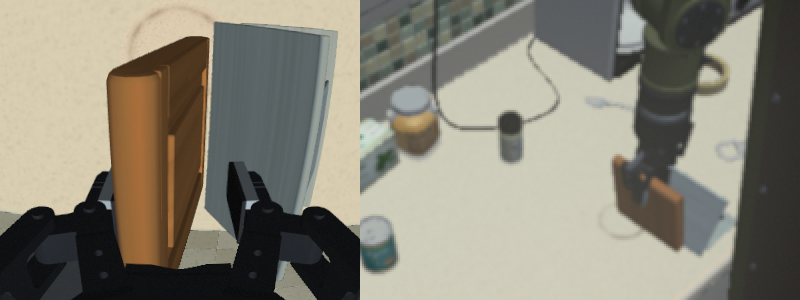

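The board has tipped past vertical and rests on the front finger, with its grooved face towards the stand. Now I'll open and lower it along an arc.

```bash
python3 -m inch '[[80,0,0,0,0],[40,0,0,0,0],[0,0,0,0,0],[0,0,0,0,0],[0,0,1,0,0],[0,-0.1,2.3,-0.5,0],[0,-0.1,3.3,-1.5,0],[0,-0.2,4.3,-2.5,0],[0,-0.2,5.2,-3.2,0],[0,-0.3,6,-4,0],[0,-0.3,6.6,-4.8,0],[0,-0.3,7.3,-5.5,0],[0,-0.4,8,-6.3,0],[0,-0.4,8.8,-6.3,0],[0,-0.4,9.6,-6.2,0],[0,-0.4,10.2,-6,0],[0,-0.4,10.2,-6,0]]'
python3 -m inch '[[0,0,0,3,0],[0,0,0,8,0],[0,0,0,13,0],[0,0,0,18,0],[0,0,0,18,0]]'
python3 - <<'E'
from plant import r
import cv2,numpy as np
st=r.sense();w=r.snapshot("wrist");s=r.snapshot("scene");t=r.snapshot("top")
import pickle;pickle.dump((st,w,s,t),open("g.pkl","wb"))
cv2.imwrite("pics/g.png",np.hstack([w["frame"][:300,100:460],s["frame"][100:300,200:440].repeat(2,0).repeat(2,1)[:300,:440]]))
E
```

```text
clock: 13.15
tcp_pos: [0.4418, -0.0599, 0.038]
eef_rot: [0.0, 1.0, 0.026, 0.001]
wrist_force: [0.3, 0.1, 0.3]
finger_gap: 0.0857
finger_force: 0.0
clock: 13.65
tcp_pos: [0.4455, -0.0612, 0.2246]
eef_rot: [0.001, 1.0, 0.025, 0.006]
wrist_force: [0.3, -0.1, -0.2]
finger_gap: 0.085
finger_force: 0.0
```

View pics/g.png

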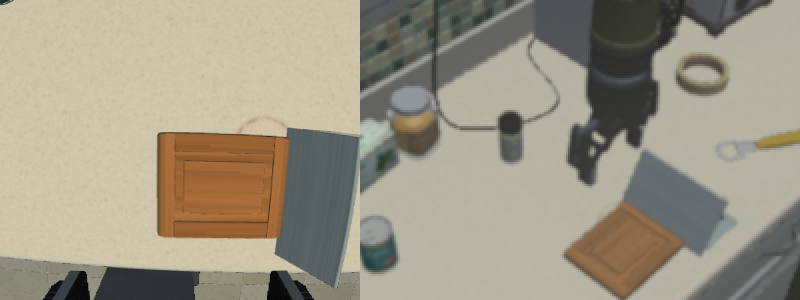

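The board lies groove up at the foot of the stand. I'll check its centre and flatness numerically before handing in.

```bash
python3 - <<'E'
import pickle
from h import *
st,w,s,t=pickle.load(open("g.pkl","rb"))
x0,y0,x1,y1=(230,110,410,260);h=cv2.cvtColor(w["frame"],cv2.COLOR_BGR2HSV)
c=board(w,x0 and (230,110,400,250))
P=np.array([wplane(st,w,p,.018)[:2] for p in c]);print(cv2.minAreaRect((P*1000).astype(np.float32)))
c=board(s,(295,190,440,260))
P=np.array([plane(s,p,.018)[:2] for p in c]);b=cv2.minAreaRect((P*1000).astype(np.float32));print(b)
E
```

```text
((444.6476745605469, -112.26278686523438), (119.84761047363281, 145.59213256835938), 2.026258707046509)
((441.4935302734375, -108.90541076660156), (115.9468994140625, 141.0935516357422), 2.0005767345428467)
```

```bash
python3 -c "
from plant import r;print(r.hand_in())"
```

```text
the job is handed in; nothing more can be done
None
```

I pushed the board up the stand until it leaned there, tipped it over, and handed the job in with it lying flat, grooved face up, about 8 cm in front of the foot line; the arm kept clear of the mug, jar, tin and opener, and the judge's verdict was not shown.

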